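# Free a lift's ratchet pawl with a screwdriver and let the table down

### The job

A wafer shipper stands on the raised table of the small ratchet lift. Take the screwdriver, put its shank under the pawl's release bar at the front of the lift and lever the pawl clear, gently and without forcing it against its stop, and keep it clear while the table sinks all the way down on its damper. Then lay the screwdriver flat on the bench clear of the lift; touch the lift only with the screwdriver, keep the shipper on its table and leave the other things where they are.

Things in the scene. Friction and masses are not known exactly. Their poses are not given: they have to be found in the camera images.
- driver_mid (a point): Middle of the screwdriver, which lies flat on the bench at the left front (50 g, 140 mm long). Its long axis is its own y. From the middle a round orange handle, 15 mm thick, runs 70 mm to the +y end; a round steel shank, 4 mm thick, runs 70 mm to the tip at the -y end. Both are on the same axis, 7.5 mm above the bench.
- lift: The lift, fixed to the bench: aluminium base plate 12 mm thick, two upright guide rods, 200 mm high in all. Origin on the bench under the rods; +x points from its front (pawl side, facing the robot within 15 degrees) to the table (110 x 130 mm) at the back, y to its left. The base spans x -55 to +135, y -80 to +80 mm. A toothed rack on the table's carriage rests on a spring-loaded pawl.
- bar_mid (a point): Nominal middle of the release bar, pawl engaged: a point fixed to the lift at x -60, y -45, z 51 mm of it. The round steel bar, 8 mm thick, 50 mm long, runs level along the lift's y between 13 mm collars, foremost of all; free before, below and 25 mm behind. Its hanger is clamped in an upright slot, so it is anywhere from 10 mm below to 10 mm above this point: not reported, feel for it.
- pawl_pin (a point): Axis (along the lift's x) about which pawl and bar turn, 62 mm to the +y side of the bar's middle. Raised at its middle, the bar frees the pawl after some 10 mm and meets a hard stop at 13 mm (the held shank gives a few mm more). It takes 2 to 5 N, more at the stop; over 8 N harms the pawl. Let go, it springs back and catches the next tooth (every 12 mm of table height).
- lift_table (a joint): Height of the lift's table above its lowest position, in m: 0 is fully down on its stop, about 0.06 at the start. With the pawl clear it sinks by its own weight on a damper, some 12 to 30 mm/s.
- table_mid (a point): Middle of the upper face of the lift table (50 mm above the bench when down, with a rim 5 mm high at the sides and the back).
- load_shipper: The round wafer shipper on the lift table, 71 x 64 x 11 mm, white; origin at the middle of its underside.
- shipper_low: Bystander: the lower of two stacked wafer shippers at the right front, 71 x 64 x 11 mm.
- dish: Bystander: petri dish, 60 mm across, 15 mm high, at the left.
- brass_chuck: Bystander: round brass chuck, 52 mm across, 18 mm high, at the front.
- tape: Bystander: roll of tape, 69 mm across, 19 mm high, at the right.

How it is judged:
By the outcome, as a careful person would: the job done as asked, in the order asked, and still so for the second after the job is handed in, with the robot touching nothing.
It also fails if it takes over 72 s, if anything falls off the work surface, if the arm or the gripper's body presses on something with over 40 N, if the wrist force passes 120 N, or if a joint passes its speed limit or range.

### The arm

A 6-joint arm with a two-finger parallel gripper is mounted at the origin on a cart in front of the work surface, level with it; the furniture and walls round the work are solid. World frame = base frame: x ahead of the robot, y to its left, z up, the work surface at z = 0. Lengths are in mm, angles in rad, forces in N, time in s.
With the tool pointing down it reaches from about 275 to 850 mm from the base axis. Payload 19 kg.
Tool frame: the origin (TCP) lies at the very end of the fingers, on their centre line; the grasp point (between the pads) lies 19 mm behind it (grip_depth is the z of the grasp point in the tool frame, in mm); z points along the fingers, y is the line along which they close (so a half turn about z gives the same grasp; the last joint's range is limited). The gripper opens to 85 mm and grips with 20 to 120 N. Pads are 22 mm wide; open, the fingers measure 114 mm over their backs; the gripper's body (76 mm by 85 mm) begins 54 mm behind the grasp point. The pads swing forward as they close: fully open they stand 13 mm farther back than shut.
Start: joints at [-1.245, 0.15, 1.437, -0, 1.554, -0.134], TCP at [255.137, -515.259, 202.467] pointing down, gripper open.
Joint ranges: [-2.8, 2.8], [-0.68, 2.1], [0.12, 2.68], [-1.39, 4.53], [0.16, 2.79], [-2.81, 2.81]. Speed limits (rad/s): [1.89, 1.89, 2.22, 3.01, 3.01, 3.01].

### API

Orientations are given as a 3x3 rotation matrix whose columns are the frame's x, y, z axes.
In Python, from cell import * gives the robot as it stands. The module is installed in compiled form; this text tells all that it offers.
- The arm moves only by the shell command python3 -m creep 'ROWS' [FORCE]. ROWS is JSON, a list of rows, each a list of 5 numbers: the closure in counts, from 0 (fully open) to 255 (shut), then the shift along the world's x, y, z in cm, then the turn about the world's z in degrees. A call has 1 to 8 rows; each row is the pose to reach, as a shift and turn from the pose commanded when the call began; what a row does not reach only later rows make up. A row lasts 1/10 s, in which the tool goes at most 50 mm and 8.59 degrees, less where a joint would pass 70% of its speed; a pose out of reach is approached as far as the arm can. A call with a gripper value outside its range is refused whole. The fingers move at their own pace and stop on an object; FORCE is the grip in N (left out, the last holds). Time passes only in rows, so rows that repeat a pose let the fingers close. It gives the time, the measured TCP pose, the force, the opening and the grip force at its end, in the units of the state.
- get_state(): the state, without advancing time (a new reading comes with each control period).
- read_camera(name): name is "scene" or "side" or "wrist"; returns a dict with "image" (480x640x3 uint8, red, green, blue), "fx", "fy", "cx", "cy" (pixels), "rvec" (rotation vector, rad) and "tvec" (3), from world to camera coordinates, as OpenCV has them. Camera axes: x right, y down, z forward; pixel columns grow to the right and rows downward; lengths in mm; the calibration is good to about 2 mm. A picture is of the moment at which its call begins. There is no depth.
- job_done(): hands the job in; it is judged then, once.
The state is a dict: "time": time; "joints": joint angles; "joint_velocities": joint speeds; "joint_efforts": joint torques, N m; "tcp_pos": TCP position; "orientation": TCP orientation; "ft_force": force on the tool from outside, world axes, zero at the start; "wrist_torque": the same for the moment, N m; "opening": finger opening in mm; "finger_force": force on a finger pad.
Only numpy, scipy, OpenCV 4.12 (cv2) and the standard library are available. Lean on these libraries where they do the work, as an engineer would, in place of code of your own. Each camera call takes 0.05 s, during which the arm holds its last target. There are 200 camera calls.

## Working session

There is one attempt and no reset: what is moved stays moved. The work goes in short steps, Python scripts to look and compute and a shell command to move; the robot and the scene stay as the last step left them, time stands still between calls to the robot, and variables do not carry over. Pictures are saved under pics/ and viewed, at most 10 in all, crops included, and the job is handed in when it is done.

```bash
mkdir -p pics; cat > h.py <<'E'
from cell import *
import numpy as np, cv2
def snap(n,f):
    c=read_camera(n); cv2.imwrite('pics/'+f,c['image'][:,:,::-1]); np.savez('pics/'+f+'.npz',**{k:np.array(v) for k,v in c.items()})
def ray(f,u,v):
    c=np.load('pics/'+f+'.npz'); R=cv2.Rodrigues(c['rvec'].astype(float))[0]; t=c['tvec'].reshape(3)
    d=R.T@np.array([(u-c['cx'])/c['fx'],(v-c['cy'])/c['fy'],1]); return -R.T@t,d
def onz(f,u,v,z):
    o,d=ray(f,u,v); return (o+d*(z-o[2])/d[2]).round(1)
def proj(f,P):
    c=np.load('pics/'+f+'.npz'); R=cv2.Rodrigues(c['rvec'].astype(float))[0]; q=(R@np.array(P,float).T).T+c['tvec'].reshape(3)
    return np.c_[c['fx']*q[:,0]/q[:,2]+c['cx'],c['fy']*q[:,1]/q[:,2]+c['cy']].round(1)
def tri(f,a,g,b):
    o,d=ray(f,*a);p,e=ray(g,*b); s=np.linalg.lstsq(np.c_[d,-e],p-o,rcond=None)[0]
    A,B=o+d*s[0],p+e*s[1]; return ((A+B)/2).round(1),np.linalg.norm(A-B).round(1)
E
python3 - <<'E'
from h import *
snap('scene','s1.png');snap('side','d1.png')
s=get_state();print(s)
for f in('s1.png','d1.png'):print(ray(f,320,240))
E
```

```text
{'time': 0.1, 'joints': array([-1.24501306e+00,  1.50939267e-01,  1.43792075e+00,  1.07943503e-05,
        1.55381691e+00, -1.34003326e-01]), 'joint_velocities': array([ 0.00031438, -0.0014817 , -0.00285736,  0.00174048, -0.00032095,
       -0.00132524]), 'joint_efforts': array([ 8.18637869e-03, -7.14380264e+01, -5.71792030e+01,  7.20240507e-06,
        7.14628448e-03, -6.65280098e-06]), 'tcp_pos': array([ 255.06566854, -515.06019768,  201.95700075]), 'orientation': array([[ 8.96147328e-01,  4.43756525e-01, -3.36794923e-04],
       [ 4.43756626e-01, -8.96146749e-01,  1.03068718e-03],
       [ 1.55556488e-04, -1.07310255e-03, -9.99999412e-01]]), 'ft_force': array([ 5.31632877e-04,  1.07396201e+00, -2.33829169e-01]), 'wrist_torque': array([-0.0526891 ,  0.00995779, -0.01831327]), 'finger_force': 0.0, 'opening': 85.36298750715106}
(array([-31.30650253, 383.18118972, 581.11181082]), array([ 0.72075401, -0.38947199, -0.57365728]))
(array([ 523.46880743, -644.51798078,  575.15840678]), array([ 0.06233689,  0.81414321, -0.57733861]))
```

View pics/s1.png

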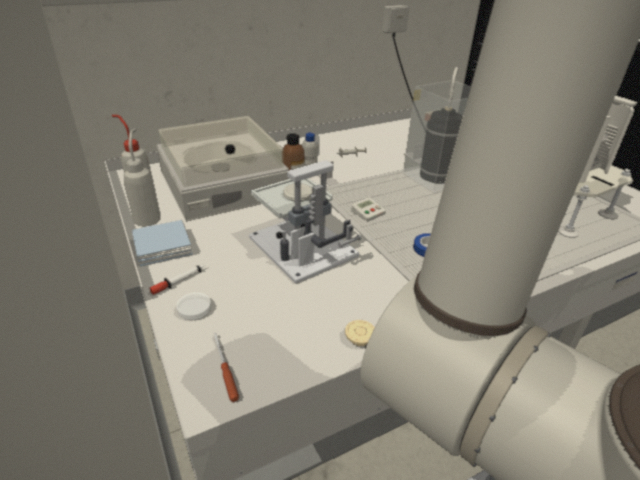

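View pics/d1.png

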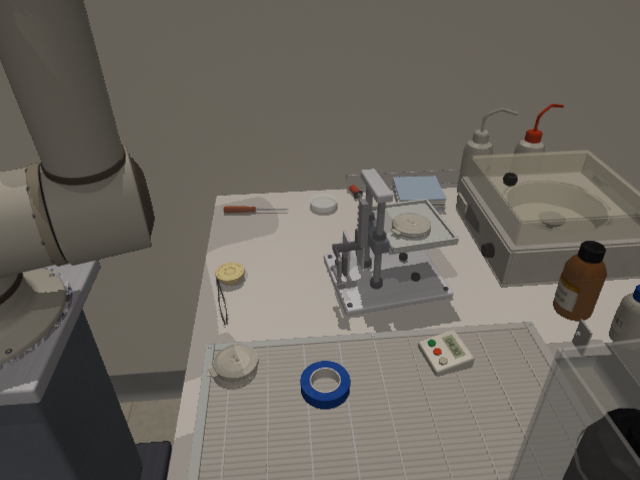

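The scene picture shows the driver from its tip at about (216,336) to its butt at about (235,399), with the lift base around (250-365, 215-278). In the side picture the driver runs from (224,209) to (288,211), and the lift's base is at (325-450, 250-318). I'll zoom in on both.

```bash
python3 - <<'E'
from h import *
a=cv2.imread('pics/s1.png');b=cv2.imread('pics/d1.png')
r=lambda i,x,y,w,h,k:cv2.resize(i[y:y+h,x:x+w],None,fx=k,fy=k,interpolation=cv2.INTER_CUBIC)
L=np.hstack([r(a,240,155,133,130,3),r(b,320,165,133,130,3)])
M=np.hstack([r(a,170,325,133,70,3),r(b,200,180,133,70,3)])
cv2.imwrite('pics/z1.png',np.vstack([L,M]))
E
```

```text
(no output)
```

View pics/z1.png

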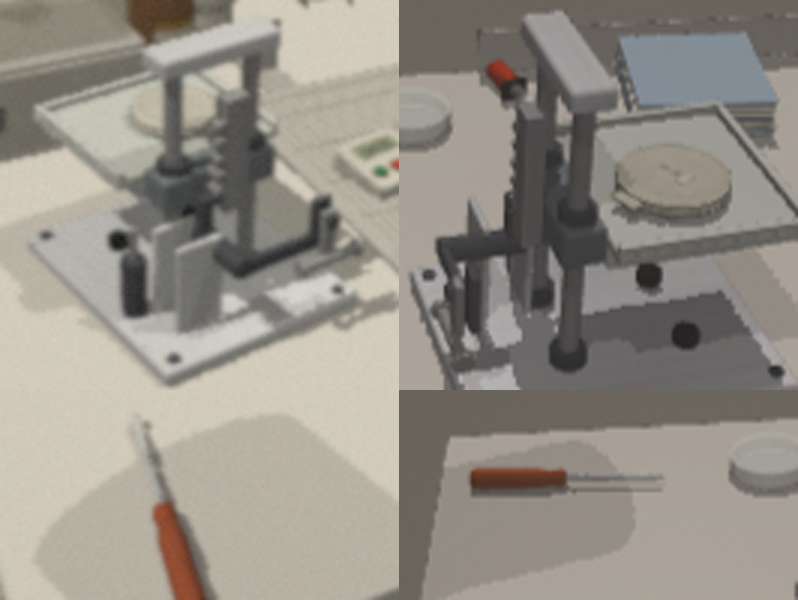

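The crops show the lift base corners at scene px (250,236), (297,280) and (358,252). The bar's collars are near scene px (314-350, 240). The driver's tip is at (215,464/…) and the handle/shank joint near (225,364). Next I'll compute positions.

```bash
python3 - <<'E'
from h import *
S='s1.png';D='d1.png'
for n,u,v in[('left',250,236),('near',296.7,280.5),('right',358.5,252)]:print(n,onz(S,u,v,12))
for n,u,v in[('near-right?',320+25/3,165+270/3),('frontL', 320+20/3,165+268/3),('backright',320+385/3,165+375/3)]:print(n,onz(D,u,v,12))
for n,u,v in[('tip',170+137/3,325+28/3),('joint',170+165/3,325+113/3),('butt',235,399)]:print(n,onz(S,u,v,7.5))
for n,u,v in[('tip',200+264/3,180+92/3),('joint',200+166/3,180+89/3),('butt',200+71/3,180+88/3)]:print(n,onz(D,u,v,7.5))
E
```

```text
left [762.3 127.6  12. ]
near [582.9  99.2  12. ]
right [610.6 -55.9  12. ]
near-right? [595.7  99.4  12. ]
frontL [592.8 101.8  12. ]
backright [789.7 -20.1  12. ]
tip [520.2 277.5   7.5]
joint [456.1 281.8   7.5]
butt [386.1 289.2   7.5]
tip [525.3 272.4   7.5]
joint [454.8 284.    7.5]
butt [386.  292.6   7.5]
```

```bash
python3 - <<'E'
from h import *
from scipy.optimize import least_squares as ls
obs=[('s1.png',250,236.2,135,80),('s1.png',296.7,281,-55,80),('s1.png',358.5,252.5,-55,-80),('d1.png',324.3,256.5,-55,80),('d1.png',350,305,-55,-80),('d1.png',451,289,135,-80)]
def W(p,l):
    c,s=np.cos(p[2]),np.sin(p[2]);return [p[0]+c*l[0]-s*l[1],p[1]+s*l[0]+c*l[1],l[2]]
f=lambda p:np.concatenate([proj(o[0],[W(p,(o[3],o[4],12))])[0]-o[1:3] for o in obs])
r=ls(f,[650,30,.16],diff_step=1e-2,loss='soft_l1');p=r.x;print(p,np.degrees(p[2]),f(p).round(1))
b=[W(p,(-60,y,z)) for y,z in((-45,51),(-20,51),(-70,51))];print(b)
for F in('s1.png','d1.png'):print(proj(F,b))
# scaled crop with overlay
i=cv2.imread('pics/s1.png');j=cv2.imread('pics/d1.png')
r=[]
for F,im,(x,y) in(('s1.png',i,(310,200)),('d1.png',j,(320,225))):
    k=cv2.resize(im[y:y+90,x:x+66],None,fx=6,fy=6,interpolation=cv2.INTER_CUBIC)
    for q in proj(F,b[1:]+[W(p,(-55,y,12)) for y in(80,-80)]):cv2.circle(k,tuple(int(t) for t in (q-[x,y]+.5)*6),3,(0,0,255),1)
    r.append(k)
cv2.imwrite('pics/z2.png',np.hstack(r))
s=get_state()['tcp_pos'];print(np.array([443,284.5,2])-s)
E
```

```text
[6.51391211e+02 3.29085938e+01 1.97131881e-01] 11.294824784576727 [-5.4 -0.4 -0.4  0.  -0.4 -1.2 -3.4 -1.4 -1.5  6.7  2.8  0.2]
[[np.float64(601.3668600488113), np.float64(-22.97131625955259), 51], [np.float64(596.4704208021387), np.float64(1.544492572783419), 51], [np.float64(606.2632992954839), np.float64(-47.4871250918886), 51]]
[[348.2 243. ]
 [338.7 247.4]
 [357.5 238.7]]
[[339.1 280.6]
 [334.5 271.4]
 [344.  290.2]]
[ 187.93433146  799.56019768 -199.95700075]
```

View pics/z2.png

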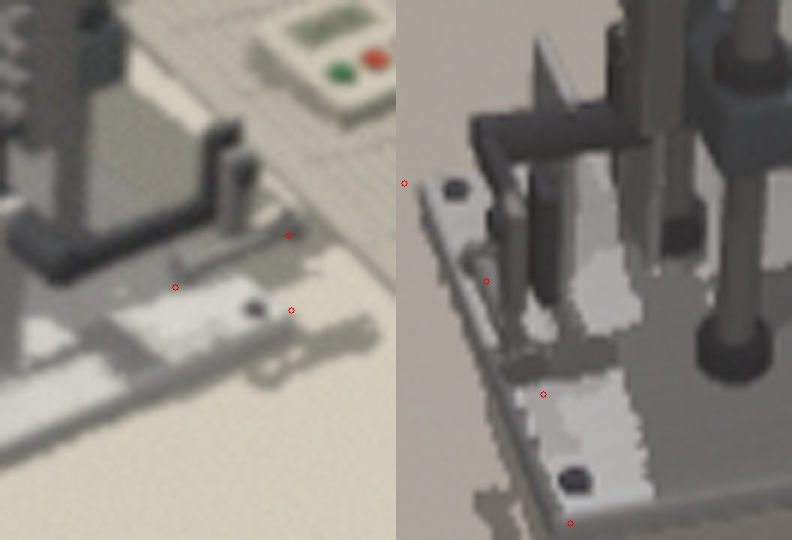

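The zoom shows the bar's collars at scene px (340,244.7) and (358.8,238), and at side px (333.2,267.5) and (339,285.3). The base's front right corner is at side px (346.5,314) and scene px (358.7,253). I'll refit with these.

```bash
python3 - <<'E'
from h import *
from scipy.optimize import least_squares as ls
S,D='s1.png','d1.png'
A=tri(S,(340,244.7),D,(333.2,267.5));B=tri(S,(358.8,238),D,(339,285.3));print('bar ends',A,B,np.linalg.norm(A[0]-B[0]))
print('FL',tri(S,(296.7,281),D,(324,255.8)),'FR',tri(S,(358.7,253),D,(346.5,313.5)))
obs=[(S,250,236.7,135,80),(S,296.7,281,-55,80),(S,358.7,253,-55,-80),(D,324,255.8,-55,80),(D,346.5,313.5,-55,-80),(D,451,289,135,-80)]
def W(p,l):
    c,s=np.cos(p[2]),np.sin(p[2]);return [p[0]+c*l[0]-s*l[1],p[1]+s*l[0]+c*l[1],l[2]]
f=lambda p:np.concatenate([proj(o[0],[W(p,(o[3],o[4],12))])[0]-o[1:3] for o in obs])
p=ls(f,[650,30,.16],diff_step=1e-2,loss='soft_l1').x;print(p,np.degrees(p[2]),f(p))
print([W(p,(-60,y,51)) for y in(-45,-20,-70)])
E
python3 -m creep '[[0,2,5,0,-8],[0,4,10,0,-16],[0,6,15,0,-24],[0,8,20,0,-33],[0,10,25,0,-33],[0,12,30,0,-33],[0,14,35,0,-33],[0,15,40,0,-33]]' 40
```

```text
bar ends (array([593.9,   1. ,  59.4]), np.float64(1.0)) (array([598.2, -44.7,  59.1]), np.float64(1.0)) 45.90283215663279
FL (array([586.3,  98.8,   9.7]), np.float64(3.4)) FR (array([610.2, -56.7,   9. ]), np.float64(0.8))
[6.48669503e+02 3.16070265e+01 1.84252150e-01] 10.556870542975027 [-3.9 -0.9  0.2  0.5  0.6 -0.8 -4.1 -0.5 -0.3 -1.3  1.4  1.6]
[[np.float64(597.9296034089032), np.float64(-23.623966375005374), 51], [np.float64(593.3493185846568), np.float64(0.9528721305627776), 51], [np.float64(602.5098882331497), np.float64(-48.20080488057352), 51]]
time: 0.9
tcp_pos: [396.2, -146.5, 202.3]
orientation: [[0.993, -0.116, 0.0], [-0.116, -0.993, 0.0], [0.0, -0.0, -1.0]]
ft_force: [2.0, -0.6, -0.2]
opening: 85.4
finger_force: 0.0
```

```bash
python3 -m creep '[[0,0.5,5,-2,0],[0,1,10,-4,0],[0,1.5,15,-6,0],[0,2,20,-8,0],[0,2.5,25,-10,0],[0,3,30,-10,0],[0,3.5,35,-10,0],[0,3.8,40,-10,0]]'; python3 -m creep '[[0,0,0,0,0],[0,0,0,0,0]]'
```

```text
time: 1.7
tcp_pos: [432.0, 233.9, 102.2]
orientation: [[0.993, -0.116, -0.0], [-0.116, -0.993, -0.0], [-0.0, 0.0, -1.0]]
ft_force: [0.8, -1.3, 0.6]
opening: 85.5
finger_force: 0.0
time: 1.9
tcp_pos: [432.0, 232.5, 102.1]
orientation: [[0.994, -0.113, -0.001], [-0.113, -0.994, -0.0], [-0.001, 0.001, -1.0]]
ft_force: [0.1, -0.8, 0.5]
opening: 85.5
finger_force: 0.0
```

```bash
python3 -c "
from h import *
print(onz('s1.png',193,307,8),onz('s1.png',360,333,10))"
python3 -m creep '[[60,0.6,3,-2,0],[110,1.1,5.2,-4,0],[110,1.1,5.2,-6,0],[110,1.1,5.2,-7,0],[110,1.1,5.2,-7,0]]'
python3 -c "
from h import *
snap('wrist','w1.png')"
```

```text
[600.8 294.7   8. ] [415.4  59.9  10. ]
time: 2.4
tcp_pos: [443.1, 282.3, 31.6]
orientation: [[0.993, -0.117, -0.002], [-0.117, -0.993, -0.001], [-0.002, 0.001, -1.0]]
ft_force: [-0.2, -0.5, 1.2]
opening: 48.5
finger_force: 0.0
```

View pics/w1.png

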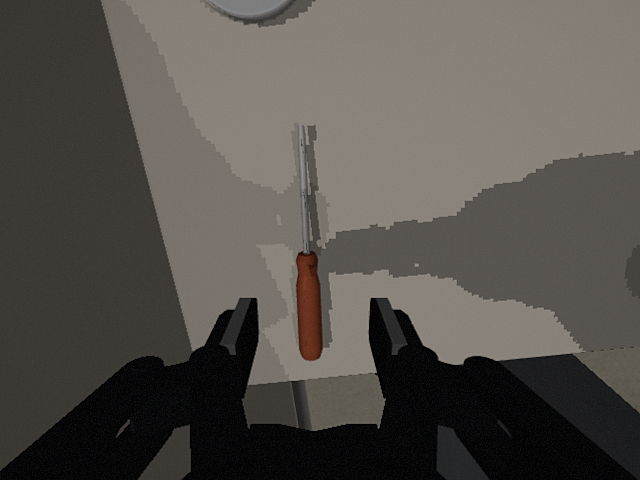

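The wrist view shows the driver centred between the fingers: tip (302,124), joint (307,252), butt (311,360).

```bash
python3 -c "
from h import *
for q in [(302,124),(307,252),(311,360)]:print(onz('w1.png',*q,7.5))"
```

```text
[522.6 278.5   7.5]
[453.  284.5   7.5]
[380.2 291.    7.5]
```

```bash
python3 -m creep '[[110,-0.1,0.3,-1.2,1.5],[110,-0.1,0.3,-2.4,1.5],[110,-0.1,0.3,-2.9,1.5],[255,-0.1,0.3,-2.9,1.5],[255,-0.1,0.3,-2.9,1.5],[255,-0.1,0.3,-2.9,1.5],[255,-0.1,0.3,-2.9,1.5],[255,-0.1,0.3,-2.9,1.5]]' 100; python3 -m creep '[[255,0,0,0,0],[255,0,0,0,0]]'
```

```text
time: 3.25
tcp_pos: [442.7, 286.8, 3.9]
orientation: [[0.996, -0.09, 0.0], [-0.09, -0.996, 0.0], [0.0, -0.0, -1.0]]
ft_force: [-1.0, 0.9, 0.0]
opening: 0.0
finger_force: 0.0
time: 3.45
tcp_pos: [442.6, 286.7, 3.7]
orientation: [[0.996, -0.09, 0.0], [-0.09, -0.996, 0.0], [0.0, -0.0, -1.0]]
ft_force: [0.5, 0.2, -0.3]
opening: 0.2
finger_force: 0.0
```

```bash
python3 -c "
from h import *
snap('wrist','w2.png');snap('side','d2.png')
a=cv2.imread('pics/w2.png');b=cv2.imread('pics/d2.png')[150:270,190:350]
cv2.imwrite('pics/z3.png',np.hstack([cv2.resize(a,(400,300)),cv2.resize(b,(400,300),interpolation=cv2.INTER_CUBIC)]))"
```

```text
(no output)
```

View pics/z3.png

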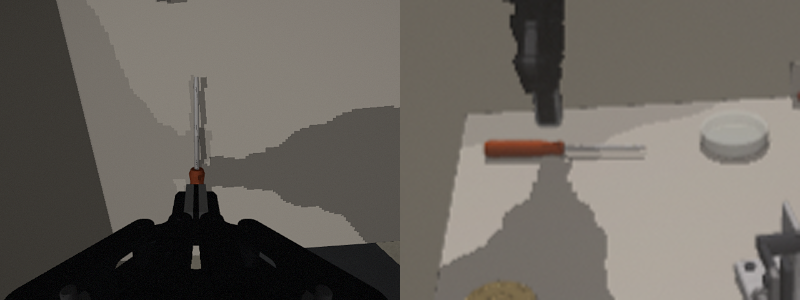

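The fingers closed above the handle. In the side view the finger ends are at about (249,199), against the handle at about (249,209). I'll check that against the reported TCP.

```bash
python3 -c "
from h import *
s=get_state();t=s['tcp_pos'];print(t,s['opening'],s['joints'])
print(proj('d2.png',[t,t+[0,0,20],t+[0,0,40],[442,285,7.5]]),proj('w2.png',[t,t+[0,0,20],[442,285,7.5]]))
print(ray('w2.png',320,240), np.load('pics/w2.png.npz')['fx'])
o,d=ray('d2.png',249.2,199.2);print(o+d*(442.6-o[0])/d[0], o+d*(286-o[1])/d[1])"
```

```text
[442.54557551 286.72735666   3.66152249] -0.11820146919758069 [4.28678892e-01 2.06005395e-01 1.79682574e+00 9.49445223e-05
 1.13866248e+00 2.08943144e+00]
[[249.9 210.8]
 [249.  202.9]
 [248.1 194.9]
 [249.4 209.7]] [[313.  285. ]
 [312.9 303.1]
 [316.4 288.9]]
(array([521.15550657, 279.36738188, 174.75757459]), array([-0.30355484,  0.00922848, -0.95297457])) 360.4800769269583
[442.6        301.33508895  24.37697495] [443.91112368 286.          33.30677866]
```

```bash
python3 -c "
from h import *
for q in [(312,123),(315,267)]:print(onz('w2.png',*q,7.5))
for f in('w1.png','w2.png'):
  c=np.load('pics/'+f+'.npz');R=cv2.Rodrigues(c['rvec'])[0];print((-R.T@c['tvec'].reshape(3)).round(1))
a=cv2.imread('pics/w2.png')[210:410,200:440];b=cv2.imread('pics/d2.png')[130:230,200:300]
cv2.imwrite('pics/z4.png',np.hstack([cv2.resize(a,(480,400),interpolation=2),cv2.resize(b,(300,300),interpolation=2)[:400] if 0 else cv2.copyMakeBorder(cv2.resize(b,(300,300),interpolation=2),0,100,0,0,0)]))"
```

```text
[522.1 279.9   7.5]
[454.  284.7   7.5]
[521.8 272.9 202.5]
[521.2 279.4 174.8]
```

View pics/z4.png

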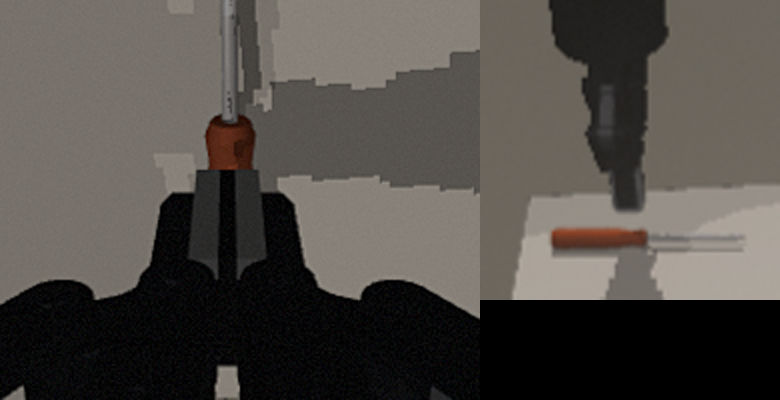

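The side view puts the finger ends at z≈30 while the TCP reads 3.7, so the reported TCP sits well beyond the real finger ends. I'll move aside and feel for the bench to calibrate this.

```bash
python3 -m creep '[[255,0,0,2,0],[255,0,-3.5,2,0],[255,0,-3.5,0,0],[255,0,-3.5,-1.0,0],[255,0,-3.5,-1.6,0],[255,0,-3.5,-1.8,0],[255,0,-3.5,-1.8,0]]' 20;  python3 -m creep '[[255,0,0,-0.1,0],[255,0,0,-0.2,0],[255,0,0,-0.2,0]]'
```

```text
time: 4.25
tcp_pos: [442.4, 252.1, -14.5]
orientation: [[0.996, -0.089, -0.0], [-0.089, -0.996, -0.0], [-0.0, 0.0, -1.0]]
ft_force: [-0.0, -0.7, -0.4]
opening: 0.0
finger_force: 0.0
time: 4.55
tcp_pos: [442.6, 251.8, -16.2]
orientation: [[0.996, -0.09, 0.0], [-0.09, -0.996, 0.0], [0.0, -0.0, -1.0]]
ft_force: [0.2, 0.1, -0.4]
opening: -0.1
finger_force: 0.0
```

```bash
python3 -c "
from h import *
snap('side','d3.png');b=cv2.imread('pics/d3.png')[130:230,200:300]
cv2.imwrite('pics/z5.png',cv2.resize(b,(500,500),interpolation=2))"
```

```text
(no output)
```

View pics/z5.png

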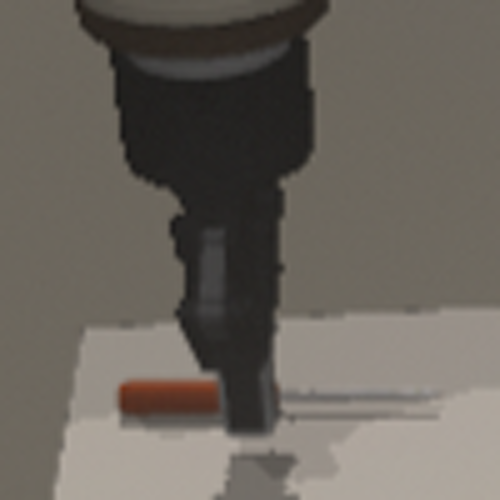

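It is still roughly 10 mm above the bench: finger end at (250,216), shadow starting near row 221. I'll keep feeling downward.

```bash
python3 -c "
from h import *
o,d=ray('d3.png',250,216.4);print(o+d*(252-o[1])/d[1])"
python3 -m creep '[[255,0,0,-0.1,0],[255,0,0,-0.2,0],[255,0,0,-0.3,0],[255,0,0,-0.4,0],[255,0,0,-0.4,0]]'
python3 -m creep '[[255,0,0,-0.1,0],[255,0,0,-0.2,0],[255,0,0,-0.2,0]]'
```

```text
[444.58250852 252.          11.16200261]
time: 5.1
tcp_pos: [442.4, 251.7, -20.6]
orientation: [[0.996, -0.09, -0.0], [-0.09, -0.996, -0.0], [-0.0, 0.0, -1.0]]
ft_force: [1.1, -1.0, 1.0]
opening: -0.1
finger_force: 0.0
time: 5.4
tcp_pos: [442.5, 251.7, -22.5]
orientation: [[0.996, -0.09, -0.0], [-0.09, -0.996, 0.0], [-0.0, -0.0, -1.0]]
ft_force: [-0.4, -0.3, -0.0]
opening: -0.0
finger_force: 0.0
```

```bash
for i in 1 2 3; do python3 -m creep '[[255,0,0,-0.05,0],[255,0,0,-0.1,0],[255,0,0,-0.1,0]]' | egrep 'tcp|ft'; done
```

```text
tcp_pos: [442.5, 251.7, -23.4]
ft_force: [-0.3, -0.7, 0.0]
tcp_pos: [442.5, 251.7, -24.4]
ft_force: [-0.1, 0.2, -0.2]
tcp_pos: [442.5, 251.7, -25.4]
ft_force: [-0.2, -0.7, -0.3]
```

```bash
for i in 1 2 3 4; do python3 -m creep '[[255,0,0,-0.05,0],[255,0,0,-0.1,0],[255,0,0,-0.1,0]]' | egrep 'tcp|ft'; done
```

```text
tcp_pos: [442.5, 251.7, -26.5]
ft_force: [-0.5, 0.2, 0.4]
tcp_pos: [442.5, 251.7, -27.5]
ft_force: [-1.0, -0.0, -0.2]
tcp_pos: [442.5, 251.7, -28.4]
ft_force: [0.7, -0.4, -1.3]
tcp_pos: [442.6, 251.8, -28.8]
ft_force: [-4.9, -1.3, 11.0]
```

```bash
python3 -m creep '[[180,0,0,2,0],[110,0,0,4,0],[110,0,2,4,0],[110,0,3.35,4,0],[110,0,3.35,3,0],[110,0,3.35,1,0],[110,0,3.35,0.25,0],[110,0,3.35,0.25,0]]' 100; python3 -m creep '[[255,0,0,0,0],[255,0,0,0,0],[255,0,0,0,0],[255,0,0,0,0],[255,0,0,0,0]]'
```

```text
time: 8.3
tcp_pos: [441.4, 284.5, -28.6]
orientation: [[0.996, -0.09, -0.003], [-0.09, -0.996, -0.001], [-0.003, 0.002, -1.0]]
ft_force: [0.4, 0.1, 0.2]
opening: 48.5
finger_force: 0.0
time: 8.8
tcp_pos: [443.1, 285.5, -25.9]
orientation: [[0.996, -0.09, 0.001], [-0.09, -0.996, 0.001], [0.001, -0.001, -1.0]]
ft_force: [-0.1, -0.0, 4.6]
opening: 10.4
finger_force: 98.0
```

```bash
python3 -m creep '[[255,0,0,1.5,0],[255,0,0,3,0],[255,0,0,5,0],[255,0,0,7,0],[255,0,0,7,0],[255,0,0,7,0]]'; python3 -c "
from h import *
snap('wrist','w4.png');snap('side','d4.png')
a=cv2.imread('pics/w4.png')[100:400,160:480];b=cv2.imread('pics/d4.png')[110:230,190:320]
cv2.imwrite('pics/z6.png',np.hstack([cv2.resize(a,(400,375)),cv2.resize(b,(400,375),interpolation=2)]))"
```

```text
time: 9.4
tcp_pos: [442.7, 285.3, 43.3]
orientation: [[0.996, -0.09, 0.001], [-0.09, -0.996, 0.0], [0.001, -0.001, -1.0]]
ft_force: [0.6, -1.1, -0.7]
opening: 10.6
finger_force: 98.2
```

View pics/z6.png

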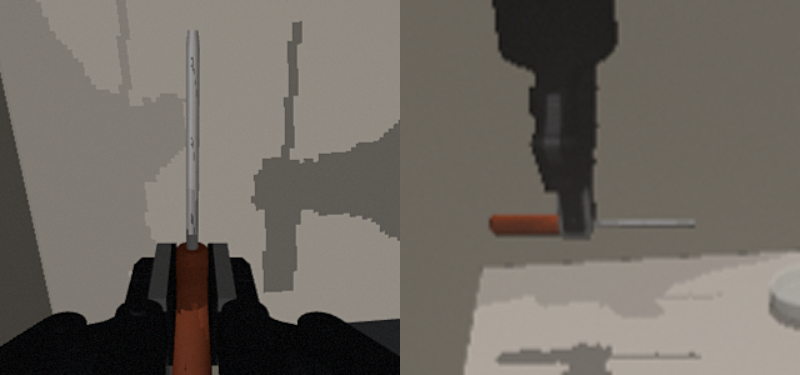

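The driver is gripped firmly and level, with its tip at wrist px (313.6,125.6) and side px (285.5,181.4). I'll locate the tip relative to the reported TCP.

```bash
python3 -c "
from h import *
t=get_state()['tcp_pos'];print(t)
T=tri('w4.png',(313.6,125.6),'d4.png',(285.5,181.4));J=tri('w4.png',(313.6,296),'d4.png',(254,181.4));print(T,J,T[0]-t)
for x in(520,500):
  o,d=ray('d4.png',285.5,181.4);print(o+d*(279-o[1])/d[1])"
```

```text
[442.10627966 285.02061188  42.36659385]
(array([522.4, 277.8,  76.2]), np.float64(2.6)) (array([456.1, 283.5,  78.2]), np.float64(4.5)) [80.29372034 -7.22061188 33.83340615]
[523.65152    279.          75.55846997]
[523.65152    279.          75.55846997]
```

```bash
python3 -m creep '[[255,0.5,-4.5,0,3],[255,1,-9,0,6],[255,1.5,-13.5,0,9],[255,2,-18,0,12],[255,2.5,-22.5,0,15],[255,3,-27,0,15],[255,3.5,-31,0,15],[255,3.5,-33,0,15]]'; python3 -m creep '[[255,0,0,-2,0],[255,0,0,-4,0],[255,0,0,-4,0],[255,0,0,-4,0]]'
```

```text
time: 10.3
tcp_pos: [477.3, -47.6, 42.3]
orientation: [[0.986, 0.169, -0.001], [0.169, -0.986, -0.0], [-0.001, -0.0, -1.0]]
ft_force: [-0.9, -0.0, -1.6]
opening: 10.8
finger_force: 98.3
time: 10.7
tcp_pos: [477.2, -44.6, 3.0]
orientation: [[0.985, 0.171, -0.001], [0.171, -0.985, 0.0], [-0.001, -0.001, -1.0]]
ft_force: [-0.8, 0.6, -0.0]
opening: 10.8
finger_force: 98.2
```

```bash
python3 -c "
from h import *
snap('scene','s5.png');snap('side','d5.png')
a=cv2.imread('pics/s5.png')[180:330,255:385];b=cv2.imread('pics/d5.png')[195:345,260:390]
cv2.imwrite('pics/z7.png',cv2.resize(np.hstack([a,b]),(780,450),interpolation=2))"
```

```text
(no output)
```

View pics/z7.png

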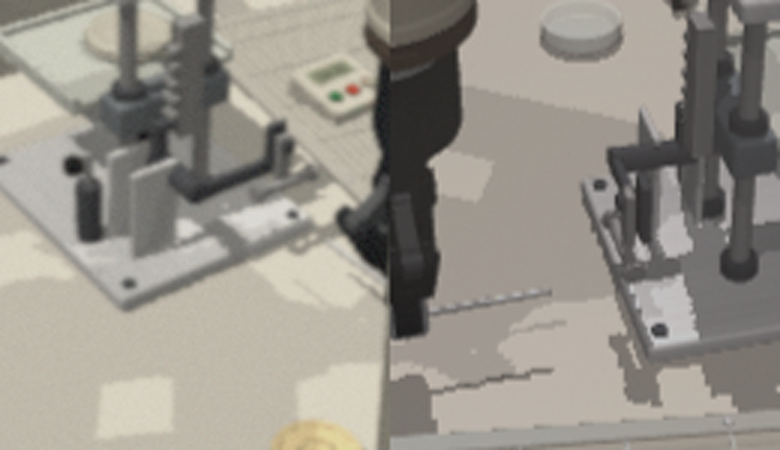

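The shank tip is at side px (313.7,292.3), pointing level toward the bar, which sits at side px (333-339, 267-285). That used my last picture, so from here I use numbers only.

```bash
python3 -c "
from h import *
o,d=ray('d5.png',313.7,292.3);t=get_state()['tcp_pos'];print(o+d*(36.5-o[2])/d[2], t+81*np.array([.985,.171,0]))"
python3 -m creep '[[255,0,0,-0.3,0],[255,1.5,0.3,-0.3,0],[255,3,0.6,-0.3,0],[255,4.2,0.8,-0.3,0],[255,5.2,1,-0.3,0],[255,5.2,1,-0.3,0],[255,5.2,1,-0.3,0]]'
```

```text
[558.82261863 -31.16802439  36.5       ] [557.71430061 -30.863582     3.85856306]
time: 11.5
tcp_pos: [529.2, -34.7, -0.0]
orientation: [[0.985, 0.171, -0.001], [0.171, -0.985, 0.0], [-0.001, -0.0, -1.0]]
ft_force: [-0.6, 0.8, -1.4]
opening: 10.8
finger_force: 98.2
```

```bash
for i in 1 2 3 4 5; do python3 -m creep '[[255,0,0,0.1,0],[255,0,0,0.2,0],[255,0,0,0.2,0]]'| egrep 'tcp|ft'; done
```

```text
tcp_pos: [529.4, -34.9, 2.4]
ft_force: [0.2, 0.1, -0.8]
tcp_pos: [529.6, -34.8, 4.3]
ft_force: [-0.1, 0.7, 0.1]
tcp_pos: [529.6, -34.8, 6.3]
ft_force: [0.5, -0.0, -0.3]
tcp_pos: [529.6, -34.8, 8.3]
ft_force: [0.3, -0.8, -0.2]
tcp_pos: [529.6, -34.8, 10.3]
ft_force: [0.6, -0.4, -0.2]
```

```bash
for i in 1 2 3 4 5; do python3 -m creep '[[255,0,0,0.05,0],[255,0,0,0.1,0],[255,0,0,0.1,0]]'| egrep 'time|tcp|ft'; done
```

```text
time: 13.3
tcp_pos: [529.6, -34.8, 11.2]
ft_force: [1.4, 0.5, -0.0]
time: 13.6
tcp_pos: [529.5, -34.8, 12.2]
ft_force: [-0.1, 0.7, 0.3]
time: 13.9
tcp_pos: [529.6, -34.8, 13.2]
ft_force: [-0.4, 0.7, -0.0]
time: 14.2
tcp_pos: [529.6, -34.8, 14.2]
ft_force: [0.5, -1.1, -1.6]
time: 14.5
tcp_pos: [529.6, -34.8, 15.2]
ft_force: [-0.2, 0.3, -1.1]
```

```bash
cat > st.py <<'E'
from cell import *
s=get_state();print(round(s['time'],2),s['tcp_pos'].round(1),s['ft_force'].round(1),s['wrist_torque'].round(3))
E
python3 st.py; for i in 1 2 3 4; do python3 -m creep '[[255,0,0,0.05,0],[255,0,0,0.1,0],[255,0,0,0.1,0]]'>/dev/null; python3 st.py; done
```

```text
14.5 [529.6 -34.8  15.2] [-0.2  0.3 -1.1] [ 0.003 -0.032  0.014]
14.8 [529.6 -34.8  16.2] [ 0.5 -0.3 -0.9] [ 0.037 -0.044  0.037]
15.1 [529.6 -34.8  17.2] [ 0.1 -0.3  0.3] [ 0.001  0.008 -0.034]
15.4 [529.6 -34.8  18.2] [-0.1 -0.5 -0.3] [-0.032 -0.091 -0.029]
15.7 [529.5 -34.8  19.1] [ 0.7  0.1 -0.7] [-0.03  -0.018  0.055]
```

```bash
for i in 1 2 3 4; do python3 -m creep '[[255,0,0,0.05,0],[255,0,0,0.1,0],[255,0,0,0.1,0]]'>/dev/null; python3 st.py; done
```

```text
16.0 [529.5 -34.8  20.1] [ 0.1 -0.6 -2.6] [-0.078  0.172 -0.055]
16.3 [529.5 -34.8  21.2] [-0.2 -0.3 -3.1] [-0.148  0.211 -0.056]
16.6 [529.5 -34.8  22.2] [ 0.2 -1.6 -3.1] [-0.324  0.198 -0.145]
16.9 [529.6 -34.7  23.2] [-0.2 -0.9 -2.5] [-0.18   0.214 -0.067]
```

```bash
cat > tab.py <<'E'
from h import *
a=cv2.imread('pics/d5.png')
snap('side','cur.png');b=cv2.imread('pics/cur.png')
m=cv2.matchTemplate(b[195:320,375:455],a[208:244,388:440],cv2.TM_CCOEFF_NORMED);_,v,_,l=cv2.minMaxLoc(m)
print('table px shift',l[0]-13,l[1]-13,round(v,2))
E
python3 -c "
from h import *
print(proj('d5.png',[[733,49,121],[733,49,91],[733,49,61]]))"
python3 tab.py
for i in 1 2 3 4; do python3 -m creep '[[255,0,0,0.05,0],[255,0,0,0.1,0],[255,0,0,0.1,0]]'>/dev/null; python3 st.py; done;python3 tab.py
```

```text
[[412.1 216.3]
 [410.4 231. ]
 [408.9 245.1]]
table px shift 0 0 0.97
17.25 [529.5 -34.8  24.2] [-0.3 -2.3 -2.6] [-0.303  0.202 -0.122]
17.55 [529.6 -34.7  25.2] [-0.2 -1.9 -3.5] [-0.139  0.236 -0.095]
17.85 [529.6 -34.8  26.2] [-0.9 -1.  -3. ] [-0.231  0.268 -0.123]
18.15 [529.5 -34.8  27.2] [-0.6 -1.3 -2.7] [-0.345  0.22  -0.081]
table px shift 0 0 0.95
```

```bash
for i in 1 2 3; do python3 -m creep '[[255,0,0,0.05,0],[255,0,0,0.1,0],[255,0,0,0.1,0]]'>/dev/null; python3 st.py; done;python3 tab.py
```

```text
18.5 [529.6 -34.8  28.2] [ 0.4 -2.8 -3.5] [-0.436  0.221 -0.171]
18.8 [529.6 -34.7  29.2] [-0.4 -1.4 -3.7] [-0.193  0.165 -0.065]
19.1 [529.6 -34.8  30.3] [-0.7 -0.9 -2.3] [-0.203  0.141 -0.144]
table px shift 0 1 0.97
```

```bash
python3 -m creep '[[255,0,0,0.05,0],[255,0,0,0.1,0],[255,0,0,0.1,0]]'>/dev/null; python3 st.py; python3 tab.py;python3 -m creep '[[255,0,0,0,0],[255,0,0,0,0],[255,0,0,0,0]]'>/dev/null; python3 st.py; python3 tab.py
```

```text
19.45 [529.6 -34.8  31.2] [-0.6 -0.6 -1.8] [-0.279  0.148 -0.038]
table px shift 0 3 0.96
19.8 [529.5 -34.8  31.1] [ 0.8 -0.6 -2.5] [-0.26   0.079 -0.049]
table px shift 0 5 0.92
```

```bash
python3 -m creep '[[255,0,0,0.05,0],[255,0,0,0.05,0],[255,0,0,0.05,0],[255,0,0,0.05,0],[255,0,0,0.05,0]]'>/dev/null; python3 st.py; python3 tab.py; for i in 1 2 3 4; do python3 -m creep '[[255,0,0,0,0],[255,0,0,0,0],[255,0,0,0,0],[255,0,0,0,0],[255,0,0,0,0],[255,0,0,0,0],[255,0,0,0,0]]'>/dev/null; python3 st.py; python3 tab.py; done
```

```text
20.35 [529.5 -34.8  31.6] [-0.5 -1.  -2.7] [-0.258  0.121 -0.044]
table px shift -1 8 0.91
21.1 [529.5 -34.8  31.6] [-0.2 -2.2 -3.2] [-0.287  0.099 -0.022]
table px shift -1 13 0.9
21.85 [529.5 -34.8  31.6] [-0.  -1.3 -2.3] [-0.264  0.127 -0.123]
table px shift -2 18 0.89
22.6 [529.6 -34.8  31.6] [ 0.4 -1.6 -2.4] [-0.349  0.14  -0.06 ]
table px shift -2 23 0.85
23.35 [529.5 -34.8  31.6] [ 0.3 -1.2 -2.7] [-0.281  0.1   -0.068]
table px shift -3 27 0.87
```

Sinking steadily; full travel is about 29 px. I'll hold until it stops.

```bash
for i in 1 2 3 4; do python3 -m creep '[[255,0,0,0,0],[255,0,0,0,0],[255,0,0,0,0],[255,0,0,0,0],[255,0,0,0,0],[255,0,0,0,0]]'>/dev/null; python3 tab.py; done; python3 st.py
```

```text
table px shift -3 29 0.87
table px shift -3 29 0.87
table px shift -3 29 0.87
table px shift -3 29 0.87
26.0 [529.5 -34.8  31.6] [ 0.5 -1.7 -2. ] [-0.256  0.11  -0.037]
```

```bash
python3 -m creep '[[255,0,0,-0.3,0],[255,0,0,-0.6,0],[255,0,0,-0.9,0],[255,0,0,-1.2,0],[255,0,0,-1.6,0],[255,0,0,-2.0,0],[255,0,0,-2.2,0],[255,0,0,-2.2,0]]'>/dev/null; python3 st.py; python3 tab.py
python3 -m creep '[[255,-1,-0.2,0,0],[255,-2.5,-0.4,0,0],[255,-4,-0.7,0,0],[255,-5.5,-1,0,0],[255,-5.5,-1,2,0],[255,-5.5,-1,4,0],[255,-5.5,-1,4,0]]'>/dev/null; python3 st.py
```

```text
26.8 [529.4 -34.8   9.3] [ 0.1  0.5 -0.3] [-0.004  0.002 -0.025]
table px shift -3 29 0.87
27.55 [475.2 -45.2  52.1] [-0.1 -0.5 -1.4] [ 0.006 -0.032 -0.045]
```

```bash
python3 -m creep '[[255,-0.5,4.5,0,-3],[255,-1,9,0,-6],[255,-1.5,13.5,0,-9],[255,-2,18,0,-12],[255,-2.5,22.5,0,-15],[255,-3,27,0,-15],[255,-3.3,31,0,-15],[255,-3.3,33,0,-15]]'>/dev/null; python3 -m creep '[[255,0,0,-2,0],[255,0,0,-4,0],[255,0,0,-6,0],[255,0,0,-6.8,0],[255,0,0,-6.8,0],[255,0,0,-6.8,0]]' >/dev/null; python3 st.py
python3 -c "
from h import *
snap('wrist','w6.png');snap('side','d6.png')
for f in('w6.png','d6.png'):
  i=cv2.imread('pics/'+f)
  h=cv2.cvtColor(i,cv2.COLOR_BGR2HSV);m=((h[...,0]<12)|(h[...,0]>172))&(h[...,1]>130)&(h[...,2]>60)
  ys,xs=np.where(m[180:230,190:300] if f[0]=='d' else m);print(f,xs.min(),xs.max(),ys.min(),ys.max())
"
```

```text
28.95 [441.8 285.2 -17.7] [1.1 0.  0.7] [ 0.056  0.007 -0.016]
w6.png 298 327 304 430
d6.png 33 53 23 28
```

```bash
for z in 1 2 3 4; do python3 -m creep '[[255,0,0,-0.1,0],[255,0,0,-0.2,0],[255,0,0,-0.2,0]]' >/dev/null; python3 st.py; done
```

```text
29.35 [441.5 285.2 -20.3] [-0.6 -0.2 -1.2] [ 0.004 -0.005  0.016]
29.65 [441.4 285.2 -22.5] [-0.3  0.6 -0.3] [ 0.031 -0.004  0.01 ]
29.95 [441.5 285.2 -24.5] [-0.2  0.4 -0. ] [ 0.024 -0.039  0.005]
30.25 [441.6 285.3 -26. ] [-2.3 -1.4  7.8] [-0.261  0.498  0.04 ]
```

```bash
python3 -m creep '[[255,0,0,0.05,0],[230,0,0,0.05,0],[200,0,0,0.05,0],[150,0,0,0.05,0],[110,0,0,0.05,0],[110,0,0,0.05,0],[110,0,0,0.05,0]]' 20; python3 -m creep '[[110,0,0,1,0],[110,0,0,3,0],[110,0,0,6,0],[110,0,0,9,0],[110,0,0,12,0],[110,-3,-4,15,0],[110,-3,-8,15,0],[110,-3,-8,15,0]]'>/dev/null; python3 st.py
python3 -c "
from h import *
snap('side','d7.png');snap('scene','s7.png')
def red(f,x0,x1,y0,y1):
  h=cv2.cvtColor(cv2.imread('pics/'+f)[y0:y1,x0:x1],cv2.COLOR_BGR2HSV);m=((h[...,0]<12)|(h[...,0]>172))&(h[...,1]>130)&(h[...,2]>60)
  ys,xs=np.where(m);print(f,len(xs),xs.min()+x0,xs.max()+x0,ys.min()+y0,ys.max()+y0)
for f in('d1.png','d7.png'):red(f,200,310,185,235)
for f in('s1.png','s7.png'):red(f,195,260,325,420)
for f in ('d','s'):
  a=cv2.imread(f'pics/{f}1.png').astype(int);b=cv2.imread(f'pics/{f}7.png').astype(int)
  m=(abs(a-b).max(2)>60).astype(np.uint8);n,l,s,c=cv2.connectedComponentsWithStats(m)
  print([t.tolist() for t in s[1:] if t[4]>12])
"
```

```text
time: 30.95
tcp_pos: [441.5, 285.2, -25.9]
orientation: [[0.996, -0.09, -0.0], [-0.09, -0.996, 0.0], [-0.0, -0.0, -1.0]]
ft_force: [1.0, -0.0, -0.3]
opening: 48.5
finger_force: 0.0
31.75 [411.4 202.2 126.2] [0.  0.1 0.2] [ 0.005 -0.016  0.031]
d1.png 134 224 254 207 211
d7.png 139 223 253 207 211
s1.png 287 222 237 363 400
s7.png 289 223 237 363 401
[[183, 0, 50, 13, 446], [181, 56, 58, 114, 2963], [41, 154, 84, 31, 540], [0, 169, 20, 47, 509], [22, 171, 75, 101, 660], [137, 170, 17, 65, 414], [357, 203, 8, 27, 135], [386, 205, 11, 3, 17], [398, 207, 32, 5, 61], [371, 215, 6, 20, 90], [436, 215, 18, 22, 46], [392, 222, 4, 7, 13], [426, 228, 5, 7, 15], [395, 233, 29, 6, 98], [371, 237, 5, 10, 28], [382, 236, 8, 17, 90], [434, 239, 24, 8, 110], [423, 243, 10, 6, 28], [370, 248, 4, 24, 50], [399, 251, 9, 11, 80], [216, 263, 25, 16, 199], [381, 262, 3, 8, 20], [387, 262, 46, 17, 303], [438, 276, 7, 8, 22], [33, 290, 31, 21, 404], [63, 290, 17, 23, 109], [362, 300, 5, 8, 17], [384, 300, 5, 4, 18], [385, 307, 74, 23, 869], [229, 317, 12, 11, 41], [364, 316, 8, 11, 42], [1, 320, 64, 63, 859
[... 686 characters left out ...]
11, 81], [476, 181, 97, 127, 6194], [308, 183, 13, 35, 306], [463, 187, 6, 5, 16], [432, 189, 35, 47, 725], [324, 198, 20, 36, 278], [322, 223, 9, 17, 94], [311, 225, 8, 11, 61], [425, 237, 21, 21, 192], [353, 245, 8, 3, 16], [428, 244, 6, 4, 15], [412, 259, 113, 76, 1483], [448, 273, 18, 9, 52], [366, 312, 52, 36, 411], [412, 336, 87, 76, 3143], [525, 338, 39, 71, 1412], [494, 342, 43, 37, 482], [361, 350, 22, 16, 171], [513, 377, 4, 6, 16], [450, 383, 40, 84, 535], [567, 400, 34, 65, 848], [490, 415, 5, 7, 21], [574, 419, 5, 6, 14], [414, 423, 7, 8, 13], [422, 430, 9, 7, 17], [435, 440, 9, 7, 15], [513, 447, 23, 10, 75], [550, 450, 7, 2, 14], [472, 464, 26, 16, 212], [496, 475, 16, 5, 49]]
```

```bash
python3 tab.py; python3 -c "
from h import *
a=cv2.imread('pics/d1.png',0);b=cv2.imread('pics/cur.png',0)
for n,x,y,w,h in(('chuck',213,260,34,28),('dish',306,194,36,22),('tape',297,358,58,52),('stack',208,340,54,44)):
  m=cv2.matchTemplate(b[y-12:y+h+12,x-12:x+w+12],a[y:y+h,x:x+w],cv2.TM_CCOEFF_NORMED);_,v,_,l=cv2.minMaxLoc(m);print(n,l[0]-12,l[1]-12,round(v,2))
"
```

```text
table px shift -3 29 0.87
chuck 0 0 0.57
dish 0 0 0.97
tape 0 0 1.0
stack 0 0 0.34
```

```bash
python3 -c "
from h import *
b=cv2.imread('pics/cur.png',0)
for f in('d1','d3','d4','d5','d6'):
 a=cv2.imread(f'pics/{f}.png',0)
 for n,x,y,w,h in(('chuck',213,260,34,28),('stack',208,340,54,44)):
  m=cv2.matchTemplate(b[y-12:y+h+12,x-12:x+w+12],a[y:y+h,x:x+w],cv2.TM_CCOEFF_NORMED);_,v,_,l=cv2.minMaxLoc(m);print(f,n,l[0]-12,l[1]-12,round(v,2),a[y:y+h,x:x+w].mean().round(),b[y:y+h,x:x+w].mean().round())
"
```

```text
d1 chuck 0 0 0.57 141.0 112.0
d1 stack 0 0 0.34 131.0 118.0
d3 chuck 0 0 0.58 101.0 112.0
d3 stack 0 0 0.23 143.0 118.0
d4 chuck 0 0 0.58 101.0 112.0
d4 stack 0 0 0.23 142.0 118.0
d5 chuck 0 0 0.53 145.0 112.0
d5 stack 0 0 0.37 123.0 118.0
d6 chuck -8 2 0.45 105.0 112.0
d6 stack 0 0 0.21 143.0 118.0
```

The best match is at zero shift in all but one low-confidence comparison. Brightness changes with the arm's pose, which fits shadow, and the arm never came near the chuck or the stack. Handing in.

```bash
python3 -c "
from cell import *
print(job_done())"
```

```text
the job is handed in; nothing more can be done
None
```

The job is handed in: I held the pawl clear at about 2–4 N until the table was fully down with the shipper still on it, then laid the screwdriver flat back where it started, clear of the lift, at about 32 s; no bystander appears to have moved, though shadows made the image check of the chuck and the shipper stack weak.

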